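Put the strop plate away

TASK

Stropping is finished: slide the strop plate up out of its slanting stand, stand it upright in the empty slot of the storage rack and press it down until it is fully home. Do not drop it, let go of it at the end, and leave the other two plates and the things lying around where they are.

Things in the scene. Friction and masses are not known exactly. Their poses are not given: they have to be found in the camera images.
- strop: light-wood plate 60 wide, 10 thick, 140 long (mm), brown leather face, 0.13 kg; at first home in the stand, leaning back 30 degrees, its top 6 mm below the rails' top. Origin: centre of lower end face; z up its length, y across, -x out of the leather. Dark ledge, 40 wide, stands 16 out of the leather: flat underside 100 above the origin, bevelled top to 117 (too slanted to pinch)
- stand: strop stand, fixed: base 145 x 104 x 16 mm, backboard leaning back (to +x) 30 degrees, two rails 88 over all, whose lips stand 4 in front of the plate, 50 apart. Origin: centre of underside; -x front. A sprung felt pad grips the plate: sliding it takes about 6 to 14 N, and it stays where it is left while its lower end is under 75 from the seat
- stand_seat (a point): point in the stand where the strop plate's origin lies when home, 30 mm above the worktop
- stand_mouth (a point): middle of the open upper end of the stand's channel, 146 mm from stand_seat; the line from stand_seat to it is the way the plate slides out. Rails and backboard end here; the backboard lies 7.5 to 19.5 mm behind the line
- rack: storage rack, fixed: light-wood block 116 x 104 x 54 mm with three slots (long side along its y), 36 apart along its x, each 13.5 x 64, 42 deep, chamfer 3. In each slot's +x wall a sprung bead 18 below the mouth pushes the plate to the -x wall and holds it by friction: a plate does not drop in, it is pressed in (up to 10 N). Origin: centre of underside, z up
- home_pad: cork strip 9 x 56 x 2 mm at the bottom of the rack's empty slot, the strop plate's place. Origin: centre of its underside, 42 below the slot's mouth and 1.75 to the -x side of the slot's middle, where the plate's centre comes to rest; axes as the rack's. The seated plate's origin is 2 mm above this one; its ledge may face either way
- whetstone: grey whetstone plate 58 x 10 x 118 mm standing in another slot of the rack; origin: centre of its lower end
- hone_plate: black plate with a steel face, 60 x 10 x 126 mm, standing in another slot of the rack; origin: centre of its lower end
- polish_tin: round flat tin, 60 mm across, 20 mm high, on the worktop to the left of the rack, at the robot's side; origin: centre of its underside
- snips: black thread snips 156 x 36 x 7 mm lying on the worktop; origin: centre of the underside
- awl: stitching awl with a brown wooden handle, 142 x 25 x 25 mm, lying left of the rack; origin: centre of the underside
- eyelet_jar: glass jar with a black cap, 45 mm across, 56 mm high, standing behind the stand; origin: centre of its underside

How it is judged:
By the outcome, as a careful person would: the job done as asked, in the order asked, and still so for the second after the job is handed in, with the robot touching nothing.
It also fails if it takes over 61 s, if anything falls off the work surface, if the arm or the gripper's body presses on something with over 40 N, if the wrist force passes 120 N, or if a joint passes its speed limit or range.

ROBOT

A 6-joint arm with a two-finger parallel gripper is mounted at the origin on a cart in front of the work surface, level with it; the furniture and walls round the work are solid. World frame = base frame: x ahead of the robot, y to its left, z up, the work surface at z = 0. Lengths are in m, angles in degrees, forces in N, time in s.
With the tool pointing down it reaches from about 0.3 to 0.75 m from the base axis. Payload 8.5 kg.
Tool frame: the origin (TCP) lies midway between the tips of the shut fingers; the grasp point (between the pads) lies 19 mm behind it; z points along the fingers, y is the line along which they close (so a half turn about z gives the same grasp; the last joint's range is limited). The gripper opens to 85 mm and grips with 20 to 120 N. Pads are 22 mm wide; open, the fingers measure 114 mm over their backs; the gripper's body (76 mm by 85 mm) begins 54 mm behind the grasp point. The pads swing forward as they close: fully open they stand 13 mm farther back than shut.
Start: joints at [-88.425, 21.807, 74.336, -0, 83.858, -12.336], TCP at [0.132, -0.534, 0.231] pointing down, gripper open.
Joint ranges: [-178.18, 178.18], [-50.72, 133.34], [12.68, 142.11], [-81.47, 261.47], [9.98, 163.14], [-165.26, 165.26]. Speed limits (degrees/s): [136.94, 136.94, 180, 180, 180, 180].

INTERFACE

Orientations are given as a 3x3 rotation matrix whose columns are the frame's x, y, z axes.
In Python, from rig import env, viewer, recognise, pinpoint gives the robot as it stands.
- The arm moves only by the tool move_arm, never from a script. Its argument "plan" is text: rows parted by semicolons, each of 7 numbers parted by spaces: the shift along the tool's x, y, z in m, then the turn, a rotation vector about the tool's x, y, z in rad, then the finger opening in m, from 0 to 0.0854. A call has 1 to 12 rows; each row shifts and turns the commanded pose from where the row before left it, along the tool's axes as they then stand; what a row does not reach is not made up. A row lasts 1/8 s, in which the tool goes at most 62.5 mm and 10.7 degrees, less where a joint would pass 70% of its speed; a pose out of reach is approached as far as the arm can. A call is refused whole if a number of a shift passes 0.0625 or a number of a turn 0.188, either way. A call with a gripper value outside its range is refused whole. The fingers move at their own pace and stop on an object; "grip_force" is the grip in N (left out, the last holds). Time passes only in rows, so rows that do not move let the fingers close. It gives the time, the measured TCP pose, the force, the opening and the grip force at its end, in the units of the state.
- env.observe(): the state, without advancing time (a new reading comes with each control period).
- viewer.get_image(name): name is "side" or "top" or "wrist"; returns (picture, depth): 420x560x3 uint8, red, green, blue; 420x560 float32, m along the optical axis (not along the pixel's ray), 0 where there is no reading.
- viewer.calibration(name): a dict with "fx", "fy", "cx", "cy" (pixels), "R" (3x3) and "t" (3): a world point X has camera coordinates R X + t. Camera axes: x right, y down, z forward; pixel columns grow to the right and rows downward; lengths in m; the calibration is good to about 2 mm. The wrist camera is an equidistant fisheye: a pixel r from the principal point sees the ray r / f radians off the axis. A picture is of the moment at which its call begins: read the wrist's pose just before it. calibration takes no time and is no camera call; for the wrist camera it gives the pose at the moment of the call.
- env.close_job(): hands the job in; it is judged then, once.
Trained networks look in the newest picture that a camera, given by its name, has taken for a name from the list of things; names that differ only in an ending like _2 or _b are one class to them, and where a whole thing is asked for, a point or a joint stands for the part that bears it (a point fixed in the world has none). Each returns a list of dicts, best first, with "conf" (0 to 1); they miss things now and then, are a little off and sometimes report something else, mostly with a low value. They report only what shows in the picture. A call takes as long as a camera call.
- recognise(camera, name): "extent" ([centre column, centre row, width, height] in pixels, round what is visible of it).
- pinpoint(camera, name): "pixel" ([column, row] in pixels: a listed point, or the origin of a listed thing).
The state is a dict: "time_s": time; "q": joint angles; "qvel": joint speeds; "joint_efforts": joint torques, N m; "position": TCP position; "tool_rot": TCP orientation; "ft_force": force on the tool from outside, world axes, zero at the start; "wrist_torque": the same for the moment, N m; "grip_width": finger opening in m; "gripper_force": force on a finger pad.
Only numpy, scipy, OpenCV 4.12 (cv2) and the standard library are available. Lean on these libraries where they do the work, as an engineer would, in place of code of your own. Each camera call takes 0.05 s, during which the arm holds its last target. There are 200 camera calls.

## Working session

There is one attempt and no reset: what is moved stays moved. The work goes in short steps, Python scripts to look and compute and a tool call to move; the robot and the scene stay as the last step left them, time stands still between calls to the robot, and variables do not carry over. Pictures are saved under pics/ and viewed, at most 10 in all, crops included, and the job is handed in when it is done.

Besides the shell and the picture viewer there is one more tool, called after "Call:" as name(argument=value, ...), one argument or row to a line, values as JSON. move_arm: Moves the arm, as the interface text tells. Its arguments: {"type":"object","properties":{"plan":{"type":"string"},"grip_force":{"type":"number"}},"required":["plan"]}

```bash
ls; mkdir -p pics; cat > h.py <<'E'
import numpy as np, cv2
from rig import env, viewer, recognise, pinpoint
def save(n,im): cv2.imwrite('pics/'+n+'.png',im[:,:,::-1])
def cal(n):
    c=viewer.calibration(n); return c,np.array(c['R']),np.array(c['t'])
def ray(n,px,k=None):
    c,R,t=k or cal(n); x=(px[0]-c['cx'])/c['fx'];y=(px[1]-c['cy'])/c['fy']
    if n=='wrist':
        r=np.hypot(x,y); s=np.sin(r)/max(r,1e-9); d=np.array([x*s,y*s,np.cos(r)])
    else: d=np.array([x,y,1.])
    return -R.T@t, R.T@d
def tri(obs):
    A=np.zeros((3,3));b=np.zeros(3)
    for o,d in obs:
        d=d/np.linalg.norm(d);P=np.eye(3)-np.outer(d,d);A+=P;b+=P@o
    X=np.linalg.solve(A,b)
    return X,[np.linalg.norm((np.eye(3)-np.outer(d,d)/(d@d))@(X-o)) for o,d in obs]
def cloud(n,dep):
    c,R,t=cal(n);v,u=np.mgrid[:dep.shape[0],:dep.shape[1]]
    P=np.stack([(u-c['cx'])/c['fx']*dep,(v-c['cy'])/c['fy']*dep,dep],-1)
    return (P-t)@R
def atz(n,px,z):
    o,d=ray(n,px); return o+d*(z-o[2])/d[2]
E
python3 - <<'E'
from h import *
np.set_printoptions(precision=4,suppress=True)
ims={}
for n in ('side','top'):
    im,d=viewer.get_image(n); ims[n]=im; np.save('d_'+n,d); np.save('i_'+n,im)
    c,R,t=cal(n); print(n,c['fx'],-R.T@t,R[2])
    for o in ['strop','stand','rack','home_pad','stand_seat','stand_mouth','whetstone','hone_plate','polish_tin','snips','awl','eyelet_jar']:
        r=pinpoint(n,o)[:2]; print(o,[(np.round(x['pixel'],1),round(x['conf'],2)) for x in r])
save('all',cv2.resize(np.vstack([ims['side'],ims['top']]),(400,600)))
save('side',ims['side']);save('top',ims['top'])
E
```

```text
pics
side 475.35308124454474 [ 0.4766 -0.9116  0.4701] [ 0.1052  0.9198 -0.378 ]
strop []
stand [(array([272.3, 287.6]), 0.85), (array([226.3, 242.8]), 0.69)]
rack [(array([230.2, 245.9]), 0.96)]
home_pad []
stand_seat [(array([255.3, 271.1]), 0.95)]
stand_mouth [(array([300.7, 213.8]), 0.55)]
whetstone [(array([225.9, 243.8]), 0.8), (array([230. , 247.5]), 0.52)]
hone_plate [(array([213.3, 240.6]), 0.88)]
polish_tin [(array([201.6, 221.3]), 0.6)]
snips [(array([375.3, 303. ]), 0.61)]
awl [(array([239.6, 214.4]), 0.75)]
eyelet_jar [(array([347.3, 267.8]), 0.91), (array([202.6, 220.3]), 0.2)]
top 470.8236671121236 [ 0.409  -0.0313  1.0373] [ 0.1448  0.0191 -0.9893]
strop [(array([341.6, 223.3]), 0.7), (array([267.9, 233.5]), 0.52)]
stand [(array([343.7, 212.5]), 0.71)]
rack [(array([263.8, 252.4]), 0.57)]
home_pad [(array([193.5, 279.4]), 0.61), (array([267.7, 234.7]), 0.55)]
stand_seat [(array([339.6, 221.8]), 0.92), (array([270.7, 237.2]), 0.4)]
stand_mouth [(array([359. , 180.4]), 0.67)]
whetstone [(array([269.6, 249.6]), 0.54)]
hone_plate [(array([261.8, 268.3]), 0.65)]
polish_tin [(array([195.7, 280.1]), 0.7), (array([266. , 249.8]), 0.57)]
snips [(array([373.2, 135.7]), 0.84)]
awl [(array([176.9, 241.9]), 0.76), (array([339., 223.]), 0.7)]
eyelet_jar [(array([313.1, 146.8]), 0.96)]
```

View pics/side.png

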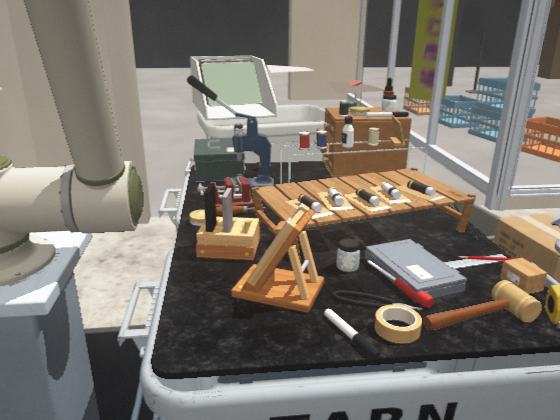

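View pics/top.png

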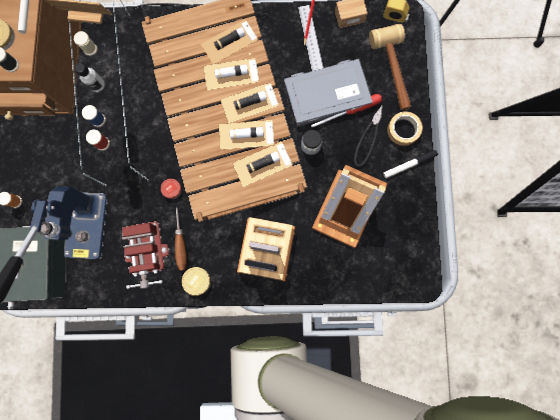

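```bash
python3 - <<'E'
from h import *
np.set_printoptions(precision=4,suppress=True)
P={'stand_seat':((255.3,271.1),(339.6,221.8)),'stand_mouth':((300.7,213.8),(359,180.4)),'stand':((272.3,287.6),(343.7,212.5)),'rack':((230.2,245.9),(263.8,252.4)),'home_bad':((230.2,245.9),(267.7,234.7)),'whet':((225.9,243.8),(269.6,249.6)),'hone':((213.3,240.6),(261.8,268.3))}
for k,(a,b) in P.items(): print(k,*tri([ray('side',a),ray('top',b)]))
print(atz('top',(267.7,234.7),.012))
E
```

```text
stand_seat [ 0.5249 -0.146   0.0335] [np.float64(0.003915116795323797), np.float64(0.0039151167953238065)]
stand_mouth [ 0.5957 -0.1722  0.1549] [np.float64(0.00265568055854852), np.float64(0.002655680558548802)]
stand [ 0.552  -0.1591  0.0042] [np.float64(0.000810689436409765), np.float64(0.0008106894364097475)]
rack [0.4726 0.019  0.0039] [np.float64(0.004197792819873182), np.float64(0.004197792819873183)]
home_bad [0.4915 0.0086 0.0112] [np.float64(0.014844504200370857), np.float64(0.01484450420037079)]
whet [0.4706 0.0054 0.0167] [np.float64(0.0028238172693752506), np.float64(0.0028238172693752692)]
hone [0.4372 0.0232 0.0164] [np.float64(0.0036463130936967695), np.float64(0.003646313093696766)]
[0.5064 0.0094 0.012 ]
```

The empty slot is the far (+x) one, at top ≈ (268,234). The stand is at top ≈ (350,205) and side ≈ (280,265), with the leather facing the robot. Next I fit the poses from depth.

```bash
python3 - <<'E'
from h import *
np.set_printoptions(precision=4,suppress=True)
for n in ('top','side'):
    d=np.load(f'd_{n}.npy'); C=cloud(n,d); ok=d>0
    tab=ok&(abs(C[...,2])<.01)&(C[...,0]>.3)&(C[...,0]<.7)&(abs(C[...,1])<.3); print(n,'table z',np.median(C[tab][:,2]))
    # rack top
    m=ok&(abs(C[...,2]-.054)<.006)&(np.hypot(C[...,0]-.473,C[...,1]-.015)<.085)
    r=cv2.minAreaRect(C[m][:,:2].astype(np.float32)*1000); print('rack',m.sum(),r)
    # stand base
    m=ok&(abs(C[...,2]-.016)<.006)&(np.hypot(C[...,0]-.555,C[...,1]+.16)<.1)
    r=cv2.minAreaRect(C[m][:,:2].astype(np.float32)*1000); print('base',m.sum(),r)
    # local slanted plane: points in stand region z .06-.14, RANSAC
    m=ok&(C[...,2]>.045)&(C[...,2]<.16)&(np.hypot(C[...,0]-.56,C[...,1]+.16)<.09); Q=C[m]
    rng=np.random.default_rng(0);best=None
    for k in range(1500):
        a=Q[rng.choice(len(Q),3,False)];nn=np.cross(a[1]-a[0],a[2]-a[0]);L=np.linalg.norm(nn)
        if L<1e-6: continue
        nn/=L; 
        if abs(abs(nn[2])-.5)>.12: continue
        s=abs((Q-a[0])@nn)<.0025
        if best is None or s.sum()>best.sum(): best=s
    B=Q[best];c=B.mean(0);nn=np.linalg.svd(B-c)[2][2];nn*=np.sign(nn[2])
    print('plane',best.sum(),len(Q),c,nn,np.degrees(np.arctan2(-nn[1],-nn[0])))
    s=(Q-c)@nn; print(np.histogram(s,bins=np.arange(-.03,.05,.004)))
for a,b in [((.0,0),0)]: pass
im=np.load('i_top.npy'); save('zt',np.hstack([cv2.resize(im[155:255,305:400],None,fx=4,fy=4,interpolation=2),cv2.resize(im[205:305,225:305],None,fx=4,fy=4,interpolation=2)]))
E
```

```text
top table z 0.00048528279482392615
rack 1805 ((475.229248046875, 13.909122467041016), (92.45536804199219, 116.04554748535156), 78.17179870605469)
base 707 ((561.9392700195312, -163.87167358398438), (103.97093200683594, 144.4229278564453), 63.88796615600586)
plane 1310 2380 [ 0.5588 -0.1612  0.1031] [-0.7845  0.3804  0.4898] -25.869693146464602
(array([  17,   58,   74,  153,   59,   67,  370, 1060,  389,   55,   70,
          8,    0,    0,    0,    0,    0,    0,    0]), array([-0.03 , -0.026, -0.022, -0.018, -0.014, -0.01 , -0.006, -0.002,
        0.002,  0.006,  0.01 ,  0.014,  0.018,  0.022,  0.026,  0.03 ,
        0.034,  0.038,  0.042,  0.046]))
side table z 0.0016518618285710051
rack 903 ((475.23175048828125, 12.955482482910156), (98.07158660888672, 116.8433609008789), 78.06668090820312)
base 1909 ((562.558349609375, -165.4224853515625), (106.34140014648438, 145.25045776367188), 64.1722183227539)
plane 344 2256 [ 0.5522 -0.2051  0.0905] [-0.0064  0.927   0.3751] -89.60560284945862
(array([ 31,  40,  38,  37,  56, 117, 199, 302, 281, 222, 131,  67,  41,
        45,  41,  63,  83,  59,  63]), array([-0.03 , -0.026, -0.022, -0.018, -0.014, -0.01 , -0.006, -0.002,
        0.002,  0.006,  0.01 ,  0.014,  0.018,  0.022,  0.026,  0.03 ,
        0.034,  0.038,  0.042,  0.046]))
```

View pics/zt.png

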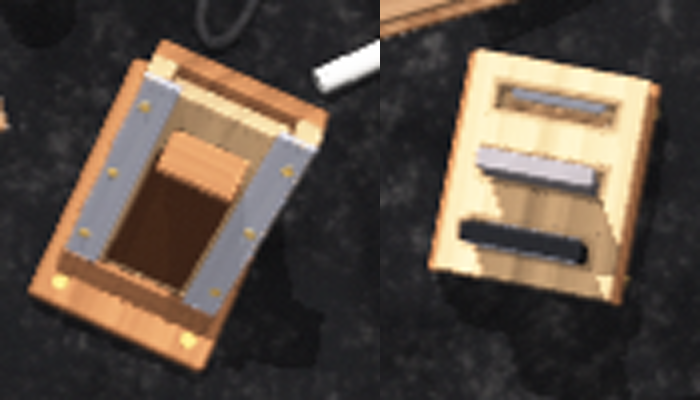

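```bash
python3 - <<'E'
from h import *
np.set_printoptions(precision=1,suppress=True,linewidth=150)
def fr(yaw,o):
    a=np.radians(yaw);return np.array([[np.cos(a),-np.sin(a),0],[np.sin(a),np.cos(a),0],[0,0,1]]),np.array(o)
for n in ('top','side'):
    d=np.load(f'd_{n}.npy'); C=cloud(n,d); ok=d>0
    R,o=fr(-26.1,[.562,-.1645,0]); Q=(C-o)@R*1000; 
    m=ok&(abs(Q[...,0])<90)&(abs(Q[...,1])<60)&(Q[...,2]>10)&(Q[...,2]<180); q=Q[m]
    b=q[(abs(q[:,2]-16)<4)]; print(n,'base ext',np.percentile(b,[1,99],axis=0)[:,:2].ravel())
    rel=q-np.array([-41.4,0,30]); s=rel@[.5,0,.8660]; h=rel@[-.866,0,.5]
    for nm,mm in (('lips',(abs(abs(q[:,1])-35)<6)),('mid',abs(q[:,1])<17)):
        for lo in range(0,150,10):
            k=mm&(s>=lo)&(s<lo+10)&(h>-15)&(h<30)
            if k.sum()>4: print(nm,lo,k.sum(),np.percentile(h[k],[10,50,90]))
    k=(h>13)&(h<25)&(abs(q[:,1])<30); print('ledge y,s', np.percentile(q[k][:,1],[2,98]),np.percentile(s[k],[2,98]))
    k=(abs(h-7)<5)&(s>30)&(s<130); print('lips y', np.percentile(q[k][:,1],[1,99]), 's top',np.percentile(s[(abs(h-7)<5)],99))
    R,o=fr(-11.9,[.4752,.0139,0]); Q=(C-o)@R*1000
    m=ok&(abs(Q[...,0])<80)&(abs(Q[...,1])<75)&(Q[...,2]>30)&(Q[...,2]<170); q=Q[m]
    b=q[(abs(q[:,2]-54)<4)]; print('rack ext',np.percentile(b,[.5,1,99,99.5],axis=0)[:,:2].T)
    for z0,z1 in ((118,135),(134,150)):
        k=(q[:,2]>z0)&(q[:,2]<z1); print('plates',z0,k.sum(),np.percentile(q[k],[3,50,97],axis=0) if k.sum() else 0)
E
```

```text
top base ext [-72.4 -50.6  67.4  52.3]
lips 0 32 [5.6 6.4 7.3]
lips 10 31 [5.  6.1 7.9]
lips 20 35 [5.2 6.1 7.4]
lips 30 35 [4.8 6.3 7.7]
lips 40 37 [4.6 5.9 7.4]
lips 50 38 [5.2 6.1 7.5]
lips 60 34 [4.5 6.3 7.8]
lips 70 42 [4.9 6.2 7.9]
lips 80 39 [4.9 6.3 7.4]
lips 90 41 [4.6 6.  7.5]
lips 100 41 [4.8 6.  7.1]
lips 110 42 [4.3 6.1 7.4]
lips 120 43 [5.  6.5 7.5]
lips 130 48 [4.5 6.1 7.2]
lips 140 136 [-12.1   0.4   6.8]
mid 0 63 [1.4 2.9 6.2]
mid 10 50 [1.1 2.8 4.3]
mid 20 47 [1.2 2.9 4.5]
mid 30 51 [1.7 2.9 4.3]
mid 40 50 [1.6 2.9 4.4]
mid 50 55 [1.9 2.9 4.7]
mid 60 52 [1.4 2.9 4.2]
mid 70 57 [1.3 2.8 4.2]
mid 80 35 [2.2 3.6 4.6]
mid 100 62 [14.3 16.8 18.8]
mid 110 135 [ 4.9  9.2 14.4]
mid 120 78 [0.9 2.3 4.6]
mid 130 75 [-11.4   1.8   3.3]
mid 140 153 [-12.3  -6.7   2.1]
ledge y,s [-27.3  27.6] [-31.1 113.8]
lips y [-42.4  43.8] s top 148.2528605210529
rack ext [[-57.6 -57.3  57.   57.5]
 [-45.9 -45.5  45.3  45.6]]
plates 118 184 [[-43.4 -28.4 123.1]
 [ -2.7  -0.8 130.3]
 [  2.9  26.8 133.6]]
plates 134 167 [[-42.6 -28.2 135.5]
 [-37.8   0.4 138.3]
 [-33.1  27.8 141. ]]
side base ext [-69.8 -52.2  72.6  49. ]
lips 120 6 [-11.2  -7.8  -3.4]
lips 130 10 [-9.  -7.9  6.7]
lips 140 100 [-12.2  -4.3   3.9]
mid 100 14 [16.  17.4 18.4]
mid 110 34 [10.2 12.6 15.5]
mid 140 83 [-13.   -4.8   1.3]
ledge y,s [-26.8  27. ] [-26.6 112.7]
lips y [-45.3  27.1] s top 149.80914662619944
rack ext [[-57.6 -57.   58.   58.2]
 [-48.7 -48.3  44.8  46.7]]
plates 118 201 [[-41.9 -31.4 118.7]
 [ -5.8 -17.2 127.9]
 [  3.7  27.1 133.8]]
plates 134 73 [[-41.8 -30.3 134.8]
 [-36.2  -8.1 139.2]
 [-32.3  25.8 140.3]]
```

```bash
cat >> h.py <<'E'
from scipy.spatial.transform import Rotation as Ro
def frame(yaw): return Ro.from_euler('z',yaw,degrees=True).as_matrix()
RS=frame(-26.1); OS=np.array([.562,-.1645,0]); SEAT=np.array([-.0385,0,.030])
RR=frame(-11.9); OR=np.array([.4752,.0139,0]); HOME=np.array([.03425,-.0003,.014])
def slide(s,h=0,y=0): # mm -> world
    return OS+RS@(SEAT+np.array([.5,0,.866])*s/1e3+np.array([-.866,0,.5])*h/1e3+np.array([0,y/1e3,0]))
def toolrot(F,tilt,sgn=1): # tool z tilted 'tilt' deg from down toward +x of frame F; tool y=sgn*F y
    t=np.radians(tilt); z=F@[np.sin(t),0,-np.cos(t)]; y=sgn*F[:,1]; return np.stack([np.cross(y,z),y,z],1)
def go(p,R,grip,n=None,st=None):
    o=st or env.observe(); p0=np.array(o['position']);R0=np.array(o['tool_rot'])
    w=Ro.from_matrix(R0.T@R).as_rotvec(); d=p-p0
    k=n or int(np.ceil(max(np.linalg.norm(d)/.045,np.linalg.norm(w)/np.radians(9),1)))
    rows=[]
    for i in range(k):
        Ri=R0@Ro.from_rotvec(w*i/k).as_matrix()
        rows.append(' '.join(f'{v:.4f}' for v in [*(Ri.T@d/k),*(w/k),grip]))
    print(k,'rows, world d',d.round(4),'turn',np.degrees(w).round(1))
    for i in range(0,k,12): print('; '.join(rows[i:i+12]))
E
python3 - <<'E'
from h import *
np.set_printoptions(precision=4,suppress=True)
o=env.observe(); print(o['time_s'],o['tool_rot'],o['ft_force'],o['grip_width'])
for s in (1,-1): 
    print(s); go(slide(80,110),toolrot(RS,60,s),0.0)
E
```

```text
1.3 [[ 0.9707  0.2404  0.    ]
 [ 0.2404 -0.9707 -0.    ]
 [ 0.      0.0001 -1.    ]] [0.1849 0.6001 0.9086] 0.0851644633704222
1
17 rows, world d [ 0.3456  0.4106 -0.0771] turn [ -71.6  -26.1 -124. ]
0.0255 -0.0186 0.0045 -0.0735 -0.0268 -0.1273 0.0000; 0.0278 -0.0154 0.0026 -0.0735 -0.0268 -0.1273 0.0000; 0.0296 -0.0119 0.0008 -0.0735 -0.0268 -0.1273 0.0000; 0.0309 -0.0080 -0.0008 -0.0735 -0.0268 -0.1273 0.0000; 0.0316 -0.0039 -0.0020 -0.0735 -0.0268 -0.1273 0.0000; 0.0317 0.0003 -0.0030 -0.0735 -0.0268 -0.1273 0.0000; 0.0314 0.0045 -0.0037 -0.0735 -0.0268 -0.1273 0.0000; 0.0304 0.0088 -0.0040 -0.0735 -0.0268 -0.1273 0.0000; 0.0289 0.0128 -0.0040 -0.0735 -0.0268 -0.1273 0.0000; 0.0269 0.0167 -0.0037 -0.0735 -0.0268 -0.1273 0.0000; 0.0245 0.0202 -0.0030 -0.0735 -0.0268 -0.1273 0.0000; 0.0216 0.0233 -0.0020 -0.0735 -0.0268 -0.1273 0.0000
0.0185 0.0260 -0.0007 -0.0735 -0.0268 -0.1273 0.0000; 0.0150 0.0281 0.0008 -0.0735 -0.0268 -0.1273 0.0000; 0.0114 0.0297 0.0026 -0.0735 -0.0268 -0.1273 0.0000; 0.0076 0.0306 0.0045 -0.0735 -0.0268 -0.1273 0.0000; 0.0038 0.0310 0.0067 -0.0735 -0.0268 -0.1273 0.0000
-1
13 rows, world d [ 0.3456  0.4106 -0.0771] turn [-20.9  57.4  36.2]
0.0334 -0.0243 0.0059 -0.0281 0.0771 0.0486 0.0000; 0.0316 -0.0260 0.0077 -0.0281 0.0771 0.0486 0.0000; 0.0297 -0.0278 0.0093 -0.0281 0.0771 0.0486 0.0000; 0.0275 -0.0295 0.0107 -0.0281 0.0771 0.0486 0.0000; 0.0252 -0.0311 0.0119 -0.0281 0.0771 0.0486 0.0000; 0.0227 -0.0326 0.0129 -0.0281 0.0771 0.0486 0.0000; 0.0200 -0.0340 0.0136 -0.0281 0.0771 0.0486 0.0000; 0.0173 -0.0353 0.0141 -0.0281 0.0771 0.0486 0.0000; 0.0144 -0.0364 0.0143 -0.0281 0.0771 0.0486 0.0000; 0.0115 -0.0375 0.0142 -0.0281 0.0771 0.0486 0.0000; 0.0086 -0.0384 0.0139 -0.0281 0.0771 0.0486 0.0000; 0.0057 -0.0391 0.0134 -0.0281 0.0771 0.0486 0.0000
0.0027 -0.0397 0.0126 -0.0281 0.0771 0.0486 0.0000
```

Call:
move_arm(
  plan="0.033 -0.024 0.006 -0.028 0.077 0.049 0; 0.032 -0.026 0.008 -0.028 0.077 0.049 0; 0.030 -0.028 0.009 -0.028 0.077 0.049 0; 0.028 -0.030 0.011 -0.028 0.077 0.049 0; 0.025 -0.031 0.012 -0.028 0.077 0.049 0; 0.023 -0.033 0.013 -0.028 0.077 0.049 0; 0.020 -0.034 0.014 -0.028 0.077 0.049 0; 0.017 -0.035 0.014 -0.028 0.077 0.049 0; 0.014 -0.036 0.014 -0.028 0.077 0.049 0; 0.012 -0.037 0.014 -0.028 0.077 0.049 0; 0.009 -0.038 0.014 -0.028 0.077 0.049 0; 0.006 -0.039 0.013 -0.028 0.077 0.049 0",
)

```text
time_s: 2.8
position: [0.432, -0.1885, 0.1724]
tool_rot: [[0.587, -0.331, 0.739], [-0.17, -0.943, -0.287], [0.791, 0.043, -0.61]]
ft_force: [0.6, -0.8, 0.5]
grip_width: -0.0002
gripper_force: 0.0
```

```bash
python3 - <<'E'
from h import *
o=env.observe(); print(o['time_s'],o['q'],o['grip_width'],o['position'])
go(slide(80,70),toolrot(RS,60,-1),0.0)
im,d=viewer.get_image('wrist')
save('w1',im)
for n in ('stand_seat','stand_mouth','strop','stand'):
    for r in pinpoint('wrist',n)[:1]: print(n,r,ray('wrist',r['pixel']))
E
```

```text
2.8 [-51.40743144   9.1184112  129.39385711 105.37131873  24.39217264
 -39.434583  ] -0.00021841630249105963 [ 0.43198796 -0.1885351   0.17239457]
3 rows, world d [ 0.0769  0.05   -0.0381] turn [-4.2  7.5  5.8]
0.0022 -0.0248 0.0219 -0.0247 0.0434 0.0339 0.0000; 0.0004 -0.0253 0.0213 -0.0247 0.0434 0.0339 0.0000; -0.0014 -0.0258 0.0207 -0.0247 0.0434 0.0339 0.0000
stand_seat {'pixel': [197.8, 263.2], 'conf': 0.8} (array([ 0.36659725, -0.1572403 ,  0.31224774]), array([ 0.49994015,  0.03810807, -0.86522114]))
stand_mouth {'pixel': [198.5, 110.2], 'conf': 0.79} (array([ 0.36657789, -0.15793673,  0.31251877]), array([ 0.82666278, -0.0682665 , -0.55854126]))
strop {'pixel': [196.1, 264.0], 'conf': 0.88} (array([ 0.36648482, -0.15852465,  0.31279102]), array([ 0.49780111,  0.04210077, -0.86626877]))
stand {'pixel': [204.4, 255.1], 'conf': 0.59} (array([ 0.36637295, -0.15891458,  0.31296923]), array([ 0.51571853,  0.00951722, -0.85670521]))
```

View pics/w1.png

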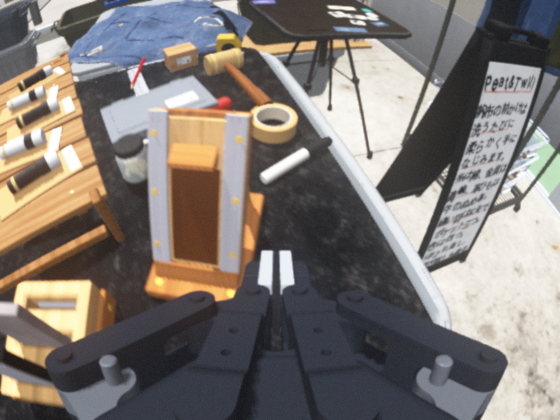

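The wrist view shows the stand with its lips at columns ≈160 and 235. The ledge is at (193,155), and the fingertips are shut at (277,270). The measured poses agree to about 3 mm, so I continue.

Call:
move_arm(
  plan="0.001 -0.013 0.011 -0.013 0.022 0.017 0; 0.001 -0.013 0.011 -0.013 0.022 0.017 0; 0 -0.013 0.011 -0.012 0.022 0.017 0; 0 -0.013 0.011 -0.012 0.022 0.017 0; -0.001 -0.013 0.010 -0.012 0.022 0.017 0; -0.001 -0.013 0.010 -0.012 0.022 0.017 0",
)

```text
time_s: 3.8
position: [0.5104, -0.1386, 0.1344]
tool_rot: [[0.446, -0.44, 0.779], [-0.219, -0.898, -0.382], [0.868, -0.0, -0.497]]
ft_force: [0.9, -0.8, 1.0]
grip_width: 0.0004
gripper_force: 0.0
```

```bash
sed -i 's/OS=np.array(\[.562,-.1645,0\])/OS=np.array([.5625,-.1636,0])/' h.py; python3 - <<'E'
from h import *
o=env.observe(); print(o['time_s'],np.round(o['q'],1),o['position'],o['ft_force'])
go(slide(80,10),toolrot(RS,60,-1),0.0,n=4)
E
```

```text
3.8 [-29.5  23.9 128.4 174.5  32.6 -87. ] [ 0.51042221 -0.1386223   0.13438106] [ 0.85572487 -0.76205161  0.996808  ]
4 rows, world d [ 0.0456 -0.0218 -0.0301] turn [ 0.  -0.2 -0. ]
-0.0002 -0.0001 0.0147 0.0000 -0.0008 -0.0001 0.0000; -0.0002 -0.0001 0.0147 0.0000 -0.0008 -0.0001 0.0000; -0.0002 -0.0001 0.0147 0.0000 -0.0008 -0.0001 0.0000; -0.0002 -0.0001 0.0147 0.0000 -0.0008 -0.0001 0.0000
```

Call:
move_arm(
  plan="0 0 0.015 0 0 0 0; 0 0 0.015 0 0 0 0; 0 0 0.015 0 0 0 0; 0 0 0.013 0 0 0 0; 0 0 0 0 0 0 0",
)

```text
time_s: 4.42
position: [0.5552, -0.1606, 0.1045]
tool_rot: [[0.449, -0.44, 0.778], [-0.22, -0.898, -0.381], [0.866, -0.0, -0.5]]
ft_force: [-0.4, 0.0, 0.2]
grip_width: 0.0001
gripper_force: 0.0
```

```bash
python3 - <<'E'
from h import *
o=env.observe(); print(o['time_s'],np.round(o['q'],1),o['ft_force'])
p=RS.T@(np.array(o['position'])-OS)-SEAT; print('s',p@[.5,0,.866],'h',p@[-.866,0,.5],p[1])
im,d=viewer.get_image('wrist'); im2,_=viewer.get_image('side')
save('w2',np.hstack([im[60:340,100:400],cv2.resize(im2[180:320,220:330],(220,280))]))
E
```

```text
4.425 [-29.   30.6 122.4 175.4  33.1 -87.6] [-0.40197186  0.04001395  0.16723077]
s 0.07982174826242171 h 0.01074886009954117 -0.0004737388232695515
```

View pics/w2.png

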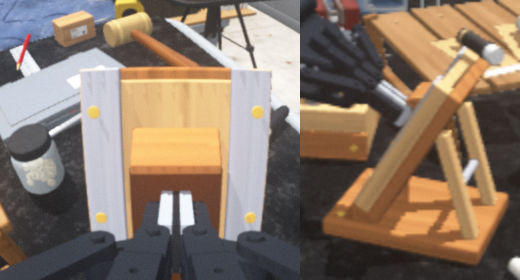

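The fingertips sit centred under the ledge. Now I push up along tool +x.

Call:
move_arm(
  plan="0.005 0 0 0 0 0 0; 0.004 0 0 0 0 0 0; 0.004 0 0 0 0 0 0; 0.004 0 0 0 0 0 0; 0.004 0 0 0 0 0 0; 0.004 0 0 0 0 0 0",
)

```text
time_s: 5.28
position: [0.566, -0.1654, 0.127]
tool_rot: [[0.448, -0.44, 0.778], [-0.22, -0.898, -0.381], [0.866, -0.0, -0.499]]
ft_force: [-5.1, 2.0, -5.2]
grip_width: -0.0001
gripper_force: 3.5
```

Call:
move_arm(
  plan="0.005 0 0 0 0 0 0; 0.005 0 0 0 0 0 0; 0.005 0 0 0 0 0 0; 0.005 0 0 0 0 0 0; 0.005 0 0 0 0 0 0; 0.005 0 0 0 0 0 0; 0.005 0 0 0 0 0 0; 0.004 0 0 0 0 0 0; 0 0 0 0 0 0 0",
)

```text
time_s: 6.4
position: [0.5838, -0.1742, 0.161]
tool_rot: [[0.447, -0.44, 0.779], [-0.219, -0.898, -0.381], [0.867, -0.0, -0.498]]
ft_force: [-3.3, 2.0, -4.2]
grip_width: 0.0002
gripper_force: 2.6
```

```bash
python3 - <<'E'
from h import *
o=env.observe(); print(o['time_s'],np.round(o['q'],1),o['ft_force'])
p=RS.T@(np.array(o['position'])-OS)-SEAT; print('s',p@[.5,0,.866],'h',p@[-.866,0,.5],p[1])
im,d=viewer.get_image('wrist'); im2,d2=viewer.get_image('side'); im3,d3=viewer.get_image('top')
save('w3',np.hstack([im[20:340,100:400],cv2.resize(im2[170:310,220:330],(240,320)),cv2.resize(im3[140:260,305:405],(240,320))]))
for n,D in (('top',d3),('side',d2)):
    C=cloud(n,D); q=((C-OS)@RS-SEAT)*1e3; s=q@[.5,0,.866];h=q@[-.866,0,.5]; m=(D>0)&(abs(q[...,1])<33)&(h>-9)&(h<9)&(s>150)
    print(n,m.sum(),np.percentile(s[m],[50,90,98]),np.percentile(q[m][:,1],[2,98]),np.percentile(h[m],[5,50,95]))
E
```

```text
6.4 [-28.7  24.  114.7 172.9  18.9 -84.6] [-3.27455617  2.03583609 -4.20582327]
s 0.1446357492078088 h 0.011569097531150443 -0.00017047710956488542
top 564 [183.70159924 196.05503903 197.39040765] [-29.39375408  28.34280653] [-2.74817602  4.1115559   7.56742264]
side 317 [180.23876502 196.85488721 197.51523599] [-32.05244154  25.67696148] [-5.03428673  0.01114085  7.54804506]
```

View pics/w3.png

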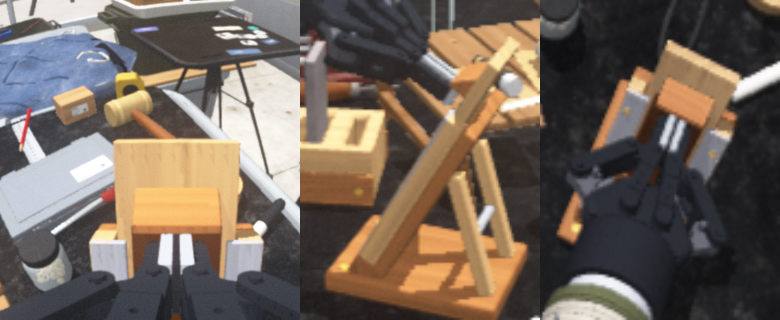

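Call:
move_arm(
  plan="-0.004 0 0 0 0 0 0; 0 0 -0.030 0 0 0 0; 0 0 -0.045 0 0 0 0.04; 0.040 0 -0.030 0 0 0 0.084; 0.030 0 -0.010 0 0 0 0.084",
)

```text
time_s: 7.18
position: [0.5157, -0.1506, 0.2531]
tool_rot: [[0.42, -0.424, 0.803], [-0.205, -0.906, -0.371], [0.884, -0.009, -0.467]]
ft_force: [0.6, -0.2, -0.3]
grip_width: 0.054
gripper_force: 0.0
```

```bash
python3 - <<'E'
from h import *
o=env.observe(); print(o['time_s'],np.round(o['q'],1),o['ft_force'],o['position'])
R=toolrot(RS,-15,-1); z=R[:,2]
go(slide(180)+.019*z-.12*z,R,0.084,n=12)
E
```

```text
7.175 [-32.1   7.3 118.7 141.1  10.2 -54.4] [ 0.62174802 -0.15385289 -0.30275055] [ 0.51572082 -0.15056465  0.25310223]
12 rows, world d [ 0.1165 -0.0472  0.0303] turn [ -0.9 -77.2   0.8]
0.0071 -0.0006 0.0081 -0.0014 -0.1122 0.0011 0.0840; 0.0080 -0.0006 0.0072 -0.0014 -0.1122 0.0011 0.0840; 0.0087 -0.0006 0.0063 -0.0014 -0.1122 0.0011 0.0840; 0.0094 -0.0006 0.0053 -0.0014 -0.1122 0.0011 0.0840; 0.0099 -0.0007 0.0042 -0.0014 -0.1122 0.0011 0.0840; 0.0103 -0.0007 0.0030 -0.0014 -0.1122 0.0011 0.0840; 0.0106 -0.0007 0.0019 -0.0014 -0.1122 0.0011 0.0840; 0.0107 -0.0007 0.0007 -0.0014 -0.1122 0.0011 0.0840; 0.0107 -0.0007 -0.0005 -0.0014 -0.1122 0.0011 0.0840; 0.0106 -0.0007 -0.0017 -0.0014 -0.1122 0.0011 0.0840; 0.0103 -0.0007 -0.0029 -0.0014 -0.1122 0.0011 0.0840; 0.0100 -0.0007 -0.0041 -0.0014 -0.1122 0.0011 0.0840
```

Call:
move_arm(
  plan="0.007 0 0.008 0 -0.06 0 0.084; 0.008 0 0.007 0 -0.06 0 0.084; 0.009 0 0.006 0 -0.1 0 0.084; 0.009 0 0.005 0 -0.112 0 0.084; 0.010 0 0.004 0 -0.112 0 0.084; 0.010 0 0.003 0 -0.112 0 0.084; 0.010 0 0.002 0 -0.112 0 0.084; 0.010 0 0 0 -0.112 0 0.084; 0.010 0 -0.002 0 -0.112 0 0.084; 0.010 0 -0.003 0 -0.112 0 0.084; 0.010 0 -0.004 0 -0.112 0 0.084; 0.010 0 -0.004 0 -0.112 0 0.084",
)

```text
time_s: 8.68
position: [0.5846, -0.1556, 0.3123]
tool_rot: [[0.904, -0.317, 0.286], [-0.325, -0.945, -0.02], [0.277, -0.076, -0.958]]
ft_force: [-0.4, -0.1, 0.2]
grip_width: 0.0843
gripper_force: 0.0
```

```bash
python3 - <<'E'
from h import *
o=env.observe(); print(o['time_s'],np.round(o['q'],1),o['ft_force'],o['position'])
R=toolrot(RS,-15,-1); z=R[:,2]
go(slide(180)+.019*z-.10*z,R,0.084,n=4)
im,d=viewer.get_image('wrist'); save('w4',im)
for n in ('strop','stand_mouth'):
    for r in pinpoint('wrist',n)[:1]: print(n,r,ray('wrist',r['pixel']))
c,Rc,t=cal('wrist'); print('cam',-Rc.T@t,slide(197),slide(146))
E
```

```text
8.675 [-29.2  17.7  69.    7.2  78.2  79.4] [-0.35760439 -0.12394575  0.17780611] [ 0.58464738 -0.15555762  0.31230733]
4 rows, world d [ 0.0429 -0.0399 -0.0482] turn [ -4.5 -30.8   7.6]
0.0096 0.0069 0.0148 -0.0194 -0.1343 0.0332 0.0840; 0.0117 0.0063 0.0135 -0.0194 -0.1343 0.0332 0.0840; 0.0136 0.0056 0.0119 -0.0194 -0.1343 0.0332 0.0840; 0.0153 0.0049 0.0101 -0.0194 -0.1343 0.0332 0.0840
strop {'pixel': [299.6, 261.7], 'conf': 0.85} (array([ 0.60564475, -0.17379593,  0.46817053]), array([-0.11918182,  0.04231811, -0.9919702 ]))
stand_mouth {'pixel': [302.3, 256.2], 'conf': 0.58} (array([ 0.60469399, -0.17324663,  0.46725445]), array([-0.10500484,  0.02927432, -0.99404074]))
cam [ 0.60469399 -0.17324663  0.46725445] [ 0.61638165 -0.18999635  0.200602  ] [ 0.59348195 -0.1787779   0.156436  ]
```

View pics/w4.png

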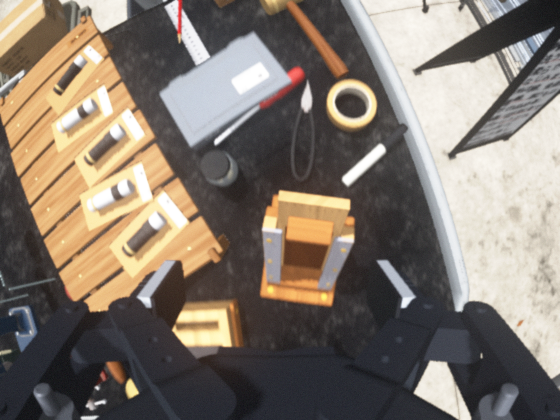

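The plate's top end is in view at (280–350, 190–213), roughly ahead of the open fingers. I align to the pre-grasp pose.

Call:
move_arm(
  plan="0.010 0.007 0.015 -0.019 -0.134 0.033 0.084; 0.012 0.006 0.013 -0.019 -0.134 0.033 0.084; 0.014 0.006 0.012 -0.019 -0.134 0.033 0.084; 0.015 0.005 0.010 -0.019 -0.134 0.033 0.084; 0 0 0 0 0 0 0.084",
)

```text
time_s: 9.45
position: [0.629, -0.1965, 0.2591]
tool_rot: [[0.868, -0.44, -0.232], [-0.424, -0.898, 0.117], [-0.26, -0.003, -0.966]]
ft_force: [-0.2, 0.9, -0.6]
grip_width: 0.0842
gripper_force: 0.0
```

```bash
python3 - <<'E'
from h import *
o=env.observe(); print(o['time_s'],np.round(o['q'],1),o['ft_force'],o['position'])
R=toolrot(RS,-15,-1); z=R[:,2]
go(slide(180)+.019*z,R,0.084)
k=cal('wrist'); c,Rc,t=k
im,d=viewer.get_image('wrist'); 
def proj(X):
    p=Rc@X+t; th=np.arctan2(np.hypot(p[0],p[1]),p[2]); f=np.hypot(p[0],p[1]); return np.array([c['cx']+c['fx']*th*p[0]/f,c['cy']+c['fy']*th*p[1]/f])
im=im.copy()
for s,h,y in [(197,-5,30),(197,-5,-30),(197,5,30),(197,5,-30),(146,9,25),(146,9,-25),(157,21,20),(157,21,-20),(180,0,30),(180,0,-30)]:
    q=proj(slide(s,h,y)); print(s,h,y,q.round(1)); cv2.circle(im,tuple(int(v*1) for v in q.round()),1,(0,255,0),-1)
save('w5',cv2.resize(im[60:340,140:420],(600,600),interpolation=2))
E
```

```text
9.45 [-27.5  40.8  37.4  -0.2 116.9  88.4] [-0.20882853  0.91323506 -0.64063372] [ 0.62896927 -0.19647155  0.25908655]
3 rows, world d [-0.0246  0.0124 -0.0916] turn [-0.2  0.1  0.1]
-0.0009 -0.0000 0.0319 -0.0010 0.0004 0.0004 0.0840; -0.0010 -0.0000 0.0319 -0.0010 0.0004 0.0004 0.0840; -0.0010 -0.0001 0.0319 -0.0010 0.0004 0.0004 0.0840
197 -5 30 [232.7 219.8]
197 -5 -30 [323.4 219.9]
197 5 30 [232.8 234.8]
197 5 -30 [323.3 234.9]
146 9 25 [247.2 235.4]
146 9 -25 [308.3 235.5]
157 21 20 [252.4 251.7]
157 21 -20 [303.2 251.7]
180 0 30 [235.9 226.2]
180 0 -30 [319.9 226.3]
```

View pics/w5.png

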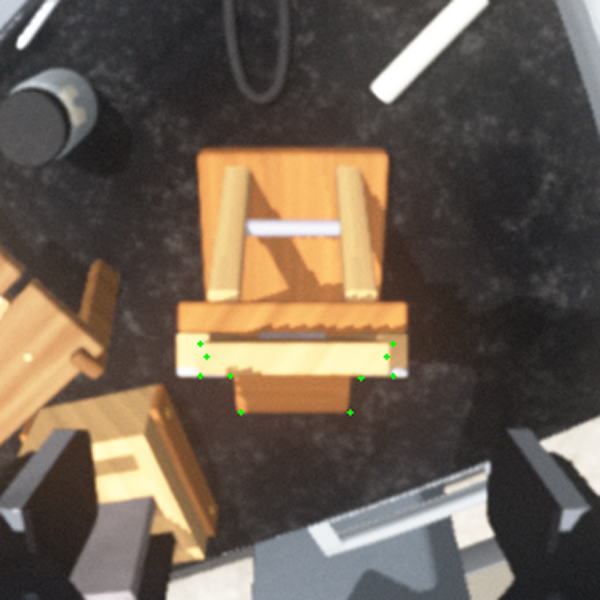

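Call:
move_arm(
  plan="-0.001 0 0.025 0 0 0 0.084; -0.001 0 0.025 0 0 0 0.084; -0.001 0 0.025 0 0 0 0.084; 0 0 0.015 0 0 0 0.084; 0 0 0.005 0 0 0 0.075; 0 0 0 0 0 0 0.05; 0 0 0 0 0 0 0.05; 0 0 0 0 0 0 0.05; 0 0 0 0 0 0 0.05",
  grip_force=60,
)

```text
time_s: 10.62
position: [0.6047, -0.184, 0.1734]
tool_rot: [[0.87, -0.439, -0.225], [-0.425, -0.898, 0.113], [-0.252, -0.002, -0.968]]
ft_force: [-0.7, 0.4, 4.8]
grip_width: 0.0585
gripper_force: 65.3
```

```bash
python3 - <<'E'
from h import *
o=env.observe(); print(o['time_s'],np.round(o['q'],1),o['ft_force'],o['position'],o['grip_width'],o['gripper_force'])
p=RS.T@(np.array(o['position'])-OS)-SEAT; print('s',p@[.5,0,.866],'h',p@[-.866,0,.5],p[1])
u=np.array(o['tool_rot']).T@(RS@[.5,0,.866]); print('slide dir in tool',u)
E
```

```text
10.625 [-27.5  39.5  53.7  -0.2 101.5  88.5] [-0.72623574  0.42113504  4.82159804] [ 0.60468329 -0.18400558  0.17335599] 0.0584737862549311 65.26930332183838
s 0.16682577806665344 h -0.002242877162962148 0.00023330519727600418
slide dir in tool [ 0.26551477 -0.00181863 -0.96408226]
```

Call:
move_arm(
  plan="0.0027 0 -0.0096 0 0 0 0.05; 0.0027 0 -0.0096 0 0 0 0.05; 0.0027 0 -0.0096 0 0 0 0.05; 0.0027 0 -0.0096 0 0 0 0.05; 0.0027 0 -0.0096 0 0 0 0.05; 0.0027 0 -0.0096 0 0 0 0.05; 0.0027 0 -0.0096 0 0 0 0.05; 0.0027 0 -0.0096 0 0 0 0.05; 0.0027 0 -0.0096 0 0 0 0.05; 0.0027 0 -0.0096 0 0 0 0.05; 0.0027 0 -0.0096 0 0 0 0.05; 0 0 0 0 0 0 0.05",
)

```text
time_s: 12.12
position: [0.6551, -0.2091, 0.2686]
tool_rot: [[0.87, -0.44, -0.223], [-0.425, -0.898, 0.111], [-0.249, -0.002, -0.969]]
ft_force: [-0.3, 0.3, -1.6]
grip_width: 0.0583
gripper_force: 66.1
```

```bash
python3 - <<'E'
from h import *
o=env.observe(); print(o['time_s'],np.round(o['q'],1),o['ft_force'],o['position'],o['grip_width'],o['gripper_force'])
p=RS.T@(np.array(o['position'])-OS)-SEAT; print('s',p@[.5,0,.866],'h',p@[-.866,0,.5],p[1])
im2,d2=viewer.get_image('side'); im3,d3=viewer.get_image('top')
save('w6',np.hstack([cv2.resize(im2[120:320,200:360],(400,500)),cv2.resize(im3[130:270,305:405],(357,500))]))
E
```

```text
12.125 [-27.5  44.5  28.5  -0.3 121.5  88.5] [-0.3231039   0.31944677 -1.55645522] [ 0.65508811 -0.20909478  0.26858283] 0.058286937785474065 66.07964873313904
s 0.2774435315218985 h -0.003387541287117629 -0.00012243107981533413
```

View pics/w6.png

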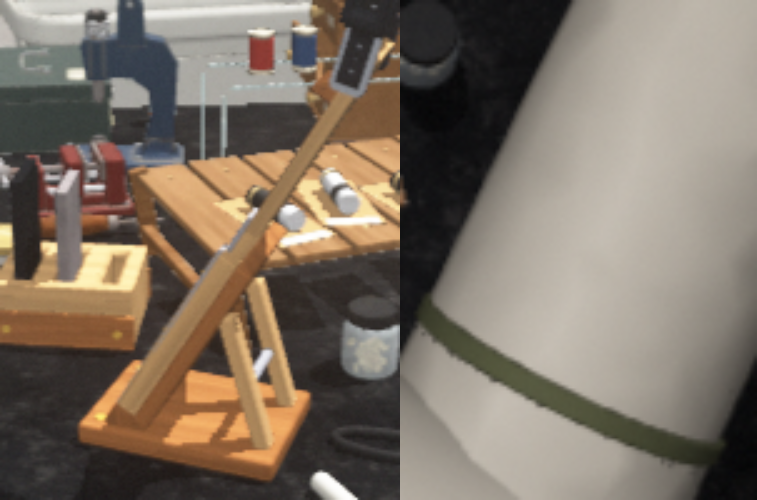

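```bash
cat >> h.py <<'E'
PG=np.array([.6047,-.1840,.1734]); RG=Ro.from_matrix([[0.87,-0.439,-0.225],[-0.425,-0.898,0.113],[-0.252,-0.002,-0.968]]).as_matrix()
RP0=RS@Ro.from_euler('y',30,degrees=True).as_matrix()
TP=RG.T@(slide(57)-PG); TR=RG.T@RP0   # plate in tool
def tool_for(p,R): Rt=R@TR.T; return p-Rt@TP,Rt
def plate_now():
    o=env.observe(); R=np.array(o['tool_rot']); return np.array(o['position'])+R@TP, R@TR
E
python3 - <<'E'
from h import *
np.set_printoptions(precision=4,suppress=True)
print('TP',TP); p,R=plate_now(); print(p); q=RS.T@(p-OS)-SEAT; print(q@[.5,0,.866])
go(np.array(env.observe()['position'])+RS@[-.03,0,.05],np.array(env.observe()['tool_rot']),.05,n=3)
h=OR+RR@HOME
t,Rt=tool_for(h+[0,0,.14],RR); print(t,Rt[:,2])
st=env.observe(); st['position']=np.array(st['position'])+RS@[-.025,0,.0567]
go(t,Rt,.05,n=10,st=st)
E
```

```text
TP [-0.0314  0.0004  0.1053]
[ 0.6033 -0.1839  0.1734]
0.16623912863190476
3 rows, world d [-0.0269  0.0132  0.05  ] turn [0. 0. 0.]
-0.0139 -0.0000 -0.0136 0.0000 0.0000 0.0000 0.0500; -0.0139 -0.0000 -0.0136 0.0000 0.0000 0.0000 0.0500; -0.0139 -0.0000 -0.0136 0.0000 0.0000 0.0000 0.0500
[0.5109 0.0063 0.2639] [ 0.2606 -0.0528 -0.964 ]
10 rows, world d [-0.1211  0.204  -0.0603] turn [  0.1  29.8 -14.4]
-0.0177 -0.0130 0.0109 0.0001 0.0520 -0.0252 0.0500; -0.0179 -0.0134 0.0099 0.0001 0.0520 -0.0252 0.0500; -0.0180 -0.0139 0.0090 0.0001 0.0520 -0.0252 0.0500; -0.0181 -0.0143 0.0081 0.0001 0.0520 -0.0252 0.0500; -0.0182 -0.0148 0.0071 0.0001 0.0520 -0.0252 0.0500; -0.0181 -0.0153 0.0062 0.0001 0.0520 -0.0252 0.0500; -0.0180 -0.0157 0.0052 0.0001 0.0520 -0.0252 0.0500; -0.0179 -0.0162 0.0043 0.0001 0.0520 -0.0252 0.0500; -0.0177 -0.0166 0.0034 0.0001 0.0520 -0.0252 0.0500; -0.0174 -0.0170 0.0025 0.0001 0.0520 -0.0252 0.0500
```

Call:
move_arm(
  plan="0.0027 0 -0.010 0 0 0 0.05; -0.014 0 -0.014 0 0 0 0.05; -0.014 0 -0.014 0 0 0 0.05; -0.014 0 -0.014 0 0 0 0.05; -0.0177 -0.013 0.011 0 0.052 -0.025 0.05; -0.0179 -0.0134 0.010 0 0.052 -0.025 0.05; -0.018 -0.014 0.009 0 0.052 -0.025 0.05; -0.018 -0.0143 0.008 0 0.052 -0.025 0.05; -0.018 -0.015 0.007 0 0.052 -0.025 0.05; -0.018 -0.0153 0.006 0 0.052 -0.025 0.05; -0.018 -0.0157 0.005 0 0.052 -0.025 0.05; -0.018 -0.016 0.004 0 0.052 -0.025 0.05",
)

```text
time_s: 13.72
position: [0.534, -0.0335, 0.2811]
tool_rot: [[0.954, -0.253, 0.162], [-0.251, -0.967, -0.031], [0.165, -0.012, -0.986]]
ft_force: [-0.2, 0.1, -2.1]
grip_width: 0.0584
gripper_force: 66.1
```

```bash
python3 - <<'E'
from h import *
np.set_printoptions(precision=4,suppress=True)
o=env.observe();print(o['time_s'],np.round(o['q'],1),o['ft_force'],o['grip_width'])
h=OR+RR@HOME
go(*tool_for(h+[0,0,.12],RR),.05,n=6)
E
```

```text
13.725 [-16.8  14.2  77.9   1.   78.5  87.8] [-0.2298  0.0665 -2.0753] 0.058389495932958814
6 rows, world d [-0.0231  0.0398 -0.0373] turn [ 0.1  5.9 -2.9]
-0.0064 -0.0054 0.0053 0.0002 0.0172 -0.0085 0.0500; -0.0064 -0.0054 0.0052 0.0002 0.0172 -0.0085 0.0500; -0.0064 -0.0055 0.0051 0.0002 0.0172 -0.0085 0.0500; -0.0065 -0.0055 0.0050 0.0002 0.0172 -0.0085 0.0500; -0.0065 -0.0056 0.0049 0.0002 0.0172 -0.0085 0.0500; -0.0066 -0.0056 0.0047 0.0002 0.0172 -0.0085 0.0500
```

Call:
move_arm(
  plan="-0.0064 -0.0054 0.0053 0 0.017 -0.0085 0.05; -0.0064 -0.0054 0.0052 0 0.017 -0.0085 0.05; -0.0064 -0.0055 0.005 0 0.017 -0.0085 0.05; -0.0065 -0.0055 0.005 0 0.017 -0.0085 0.05; -0.0065 -0.0055 0.005 0 0.017 -0.0085 0.05; -0.0065 -0.0055 0.005 0 0.018 -0.0085 0.05; 0 0 0 0 0 0 0.05; 0 0 0 0 0 0 0.05",
)

```text
time_s: 14.72
position: [0.5122, 0.005, 0.2435]
tool_rot: [[0.944, -0.206, 0.258], [-0.199, -0.979, -0.053], [0.264, -0.001, -0.965]]
ft_force: [0.7, -0.0, -2.5]
grip_width: 0.0587
gripper_force: 66.1
```

```bash
python3 - <<'E'
from h import *
np.set_printoptions(precision=2,suppress=True,linewidth=140)
o=env.observe();print(o['time_s'],o['ft_force'],o['grip_width'])
p,R=plate_now(); print('pred plate in rack mm',RR.T@(p-OR)*1e3, 'R',(RR.T@R)[:,2])
go(*tool_for(OR+RR@HOME+[0,0,.12],RR),.05,n=1)
S={}
for n in ('side','top','wrist'):
    im,d=viewer.get_image(n); S[n]=im
    np.save('i2_'+n,im);np.save('d2_'+n,d)
d=np.load('d2_side.npy');q=(cloud('side',d)-OR)@RR*1e3
x,y,z=q[...,0],q[...,1],q[...,2]
m=(d>0)&(abs(y)<60)&(x>10)&(x<75)&(z>90)&(z<300)
for z0 in range(115,260,10):
    k=m&(z>=z0)&(z<z0+10)
    if k.sum()>5: print(z0,k.sum(),'x',np.percentile(x[k],[5,50,95]),'y',np.percentile(y[k],[5,50,95]))
print('lower',np.percentile(z[m],[0.5,2]))
w=S['wrist']
save('w7',np.hstack([cv2.resize(S['side'][110:280,170:300],(382,500)),cv2.resize(w[150:400,180:380],(400,500))]))
for n in ('side','top','wrist'):
    for t in ('home_pad','strop'):
        r=pinpoint(n,t)[:2]; print(n,t,[(v['pixel'],v['conf']) for v in r])
E
```

```text
14.725 [ 0.68 -0.04 -2.49] 0.05871699920459433
pred plate in rack mm [ 35.51  -1.4  133.66] R [0. 0. 1.]
1 rows, world d [-0.  0.  0.] turn [ 0.1  0.1 -0. ]
-0.0014 -0.0010 -0.0007 0.0012 0.0024 -0.0008 0.0500
135 41 x [33.69 41.72 42.37] y [-32.78 -29.95  17.17]
145 44 x [34.12 41.44 42.5 ] y [-33.4  -29.1   15.52]
155 44 x [34.24 41.72 42.48] y [-33.42 -28.47  18.47]
165 43 x [34.32 41.62 42.5 ] y [-32.85 -28.76  17.3 ]
175 51 x [32.59 41.88 42.54] y [-33.1  -28.33  18.91]
185 47 x [32.71 41.78 42.69] y [-33.03 -28.28  20.24]
195 48 x [32.95 41.43 42.71] y [-32.52 -29.17  21.49]
205 50 x [33.32 41.51 42.63] y [-32.44 -28.38  21.46]
215 50 x [33.37 41.66 42.67] y [-31.41 -27.25  22.46]
225 58 x [24.27 41.43 42.81] y [-32.31 -24.69  24.18]
235 84 x [20.04 36.61 42.58] y [-32.9  -21.09  21.33]
245 55 x [27.54 40.39 43.33] y [-38.81 -31.21  26.34]
255 93 x [24.21 41.1  45.7 ] y [-43.88 -36.01  29.17]
lower [135.58 139.54]
side home_pad []
side strop [([243.7, 187.8], 0.81), ([212.4, 240.5], 0.7)]
top home_pad []
top strop [([311.6, 142.0], 0.59)]
wrist home_pad [([273.9, 235.8], 0.54)]
wrist strop [([274.5, 247.9], 0.69)]
```

View pics/w7.png

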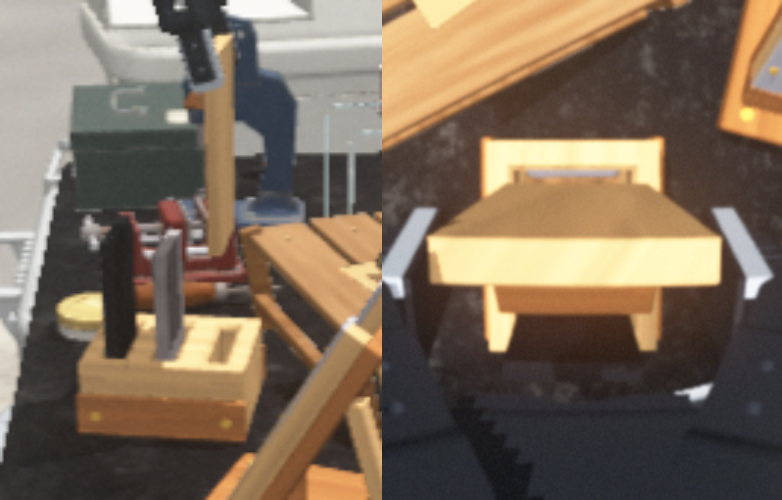

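The side view shows the plate upright above the empty slot, roughly 2 mm too far to +x. I check the relative y and x numerically using the wrist depth.

```bash
cat >> h.py <<'E'
def wcloud(dep):
    c,R,t=cal('wrist');v,u=np.mgrid[:dep.shape[0],:dep.shape[1]]
    x=(u-c['cx'])/c['fx'];y=(v-c['cy'])/c['fy'];r=np.hypot(x,y)+1e-9;k=np.tan(r)/r
    return (np.stack([x*k*dep,y*k*dep,dep],-1)-t)@R
E
python3 - <<'E'
from h import *
np.set_printoptions(precision=1,suppress=True,linewidth=140)
d=np.load('d2_wrist.npy');q=(wcloud(d)-OR)@RR*1e3;x,y,z=q[...,0],q[...,1],q[...,2];ok=(d>0)&(abs(y)<70)
m=ok&(abs(z-54)<5)&(abs(x)<75); print('rack z',np.median(z[m]))
for x0 in range(40,62,3):
    k=m&(x>=x0)&(x<x0+3); 
    if k.sum()>5: print('rack x',x0,k.sum(),np.percentile(y[k],[0,2,98,100]))
print('rack x ext',np.percentile(x[m],[1,99,100]))
m=ok&(x>20)&(x<55)&(z<52)&(z>5)&(abs(y)<38); print('slot',m.sum(),np.percentile(x[m],[2,50,98]),np.percentile(y[m],[1,99]),np.percentile(z[m],[5,50,95]))
m=ok&(x>15)&(x<70)&(z>120)&(z<262)
for z0 in range(125,275,12):
    k=m&(z>=z0)&(z<z0+12)&(x>32)
    if k.sum()>5: print('plate z',z0,k.sum(),'x',np.percentile(x[k],[5,50,95]),'y',np.percentile(y[k],[1,50,99]))
m=ok&(z>120)&(abs(x-40)<12);print('low z',np.percentile(z[m],[0,1,3]))
for n,D in (('top',np.load('d2_top.npy')),):
    q=(cloud(n,D)-OR)@RR*1e3
E
```

```text
rack z 54.422942012548006
rack x 40 79 [-44.5 -44.5  46.1  46.2]
rack x 43 251 [-44.5 -43.3  45.1  46.2]
rack x 46 179 [-44.3 -42.7  44.6  46.3]
rack x 49 256 [-44.4 -43.2  44.9  46.3]
rack x 52 260 [-44.4 -43.1  45.2  47.3]
rack x 55 260 [-44.4 -43.1  45.9  47.2]
rack x ext [-55.4  57.7  57.7]
slot 449 [33.  38.3 43.7] [-30.6  34. ] [12.4 36.3 51.1]
plate z 137 76 x [42.6 42.8 42.9] y [-28.8  -0.9  28.4]
plate z 149 152 x [42.7 42.8 43. ] y [-28.8   0.3  28.2]
plate z 161 85 x [42.7 42.9 43. ] y [-28.6  -1.8  27.7]
plate z 173 166 x [42.8 42.9 43.1] y [-28.8   0.3  28.2]
plate z 185 180 x [42.8 43.  43.1] y [-28.7  -0.3  28.3]
plate z 197 193 x [42.9 43.  43.1] y [-28.6  -0.3  28.4]
plate z 209 248 x [42.9 43.  43.2] y [-28.8  -1.1  28.7]
plate z 221 279 x [42.9 43.1 43.5] y [-28.5   1.3  28.8]
plate z 233 387 x [43.  43.2 43.6] y [-28.2  -0.7  29.1]
plate z 245 525 x [43.1 43.4 46.9] y [-34.2   0.7  35.2]
plate z 257 485 x [41.5 43.5 46.5] y [-41.3   1.6  42.2]
low z [139.2 167.9 211.2]
```

Call:
move_arm(
  plan="-0.003 -0.0012 -0.0008 0 0 0 0.05; -0.0034 0 0.0125 0 0 0 0.05; -0.0034 0 0.0125 0 0 0 0.05; -0.0034 0 0.0125 0 0 0 0.05; -0.0034 0 0.0125 0 0 0 0.05; -0.0034 0 0.0125 0 0 0 0.05; 0 0 0 0 0 0 0.05; 0 0 0 0 0 0 0.05",
)

```text
time_s: 16.18
position: [0.5096, 0.007, 0.1782]
tool_rot: [[0.944, -0.205, 0.258], [-0.198, -0.979, -0.053], [0.263, -0.001, -0.965]]
ft_force: [-1.2, -0.1, -0.4]
grip_width: 0.0587
gripper_force: 66.1
```

```bash
python3 - <<'E'
from h import *
np.set_printoptions(precision=1,suppress=True,linewidth=140)
o=env.observe();print(o['time_s'],o['ft_force'],o['grip_width'])
p,R=plate_now(); print('pred plate in rack mm',RR.T@(p-OR)*1e3)
print('down in tool',-np.array(o['tool_rot'])[2].round(4))
im,d=viewer.get_image('wrist')
q=(wcloud(d)-OR)@RR*1e3;x,y,z=q[...,0],q[...,1],q[...,2];ok=(d>0)&(abs(y)<70)
m=ok&(abs(z-54)<5)&(x>45)&(x<75); print('rack z',np.median(z[m]),m.sum(),np.percentile(x[m],[50,99,100]),np.percentile(y[m],[0,1,99,100]))
m=ok&(x>15)&(x<70)&(z>56)&(z<262)
for z0 in range(58,190,12):
    k=m&(z>=z0)&(z<z0+12)&(x>32)
    if k.sum()>5: print('plate z',z0,k.sum(),'x',np.percentile(x[k],[5,50,95]),'y',np.percentile(y[k],[1,50,99]))
im,d=viewer.get_image('side')
q=(cloud('side',d)-OR)@RR*1e3;x,y,z=q[...,0],q[...,1],q[...,2];ok=(d>0)&(abs(y)<50)
for a,b in ((25,50),(-15,20)):
  m=ok&(x>a)&(x<b)&(z>80)&(z<125); print('side',np.percentile(x[m],[3,50,97]),np.percentile(y[m],[3,50,97]))
E
```

```text
16.175 [-1.2 -0.1 -0.4] 0.05865851486304485
pred plate in rack mm [32.6 -0.  68.4]
down in tool [-0.3  0.   1. ]
rack z 55.1709954020206 1780 [52.  58.9 58.9] [-44.5 -43.5  46.   47. ]
plate z 70 73 x [39.9 40.  40.2] y [-27.4   1.6  29.8]
plate z 82 95 x [40.  40.1 40.2] y [-27.5  -2.2  29.4]
plate z 94 140 x [40.  40.1 40.2] y [-26.9   3.4  29.4]
plate z 106 157 x [40.  40.1 40.2] y [-27.6  -0.4  29.7]
plate z 118 140 x [40.  40.2 40.3] y [-27.5  -0.   29.7]
plate z 130 209 x [40.  40.2 40.3] y [-27.5   1.6  29.2]
plate z 142 238 x [40.1 40.2 40.4] y [-27.4   2.5  30. ]
plate z 154 285 x [40.1 40.3 40.7] y [-27.    1.   29.9]
plate z 166 346 x [40.2 40.4 40.8] y [-26.9   1.8  30.3]
plate z 178 438 x [40.2 40.5 40.9] y [-27.7   0.9  31.1]
side [30.2 38.7 39.8] [-32.9 -27.5  23. ]
side [-5.6  2.9  3.8] [-30.4 -24.8  25.6]
```

Call:
move_arm(
  plan="-0.0013 0 0.005 0 0 0 0.05; -0.0013 0 0.005 0 0 0 0.05; -0.0013 0 0.005 0 0 0 0.05; -0.0011 0 0.004 0 0 0 0.05; -0.0011 0 0.004 0 0 0 0.05; 0 0 0 0 0 0 0.05",
)

```text
time_s: 17.02
position: [0.5094, 0.007, 0.1537]
tool_rot: [[0.944, -0.205, 0.257], [-0.199, -0.979, -0.053], [0.262, -0.001, -0.965]]
ft_force: [0.1, 0.1, -2.0]
grip_width: 0.0588
gripper_force: 66.2
```

Call:
move_arm(
  plan="-0.0011 0 0.004 0 0 0 0.05; -0.0011 0 0.004 0 0 0 0.05; -0.0011 0 0.004 0 0 0 0.05; -0.0011 0 0.004 0 0 0 0.05; -0.0011 0 0.004 0 0 0 0.05; 0 0 0 0 0 0 0.05",
)

```text
time_s: 17.77
position: [0.5091, 0.0071, 0.1327]
tool_rot: [[0.945, -0.205, 0.256], [-0.199, -0.979, -0.053], [0.261, -0.001, -0.965]]
ft_force: [1.4, -0.2, -4.3]
grip_width: 0.0584
gripper_force: 65.9
```

Call:
move_arm(
  plan="-0.0008 0 0.003 0 0 0 0.05; -0.0008 0 0.003 0 0 0 0.05; -0.0005 0 0.002 0 0 0 0.05; -0.0003 0 0.001 0 0 0 0.05; 0 0 0 0 0 0 0.05",
)

```text
time_s: 18.4
position: [0.511, 0.0066, 0.1261]
tool_rot: [[0.943, -0.206, 0.262], [-0.198, -0.979, -0.054], [0.268, -0.001, -0.963]]
ft_force: [-2.6, -0.5, 17.1]
grip_width: 0.0584
gripper_force: 68.3
```

```bash
cat > chk.py <<'E'
from h import *
np.set_printoptions(precision=1,suppress=True,linewidth=140)
o=env.observe();print(o['time_s'],o['ft_force'],o['grip_width'])
p,R=plate_now(); print('pred plate in rack mm',RR.T@(p-OR)*1e3)
im,d=viewer.get_image('wrist')
q=(wcloud(d)-OR)@RR*1e3;x,y,z=q[...,0],q[...,1],q[...,2];ok=(d>0)&(abs(y)<70)
m=ok&(abs(z-54)<5)&(x>45)&(x<75); print('rack z',np.median(z[m]) if m.any() else 0)
m=ok&(x>26)&(x<44)&(abs(y)<25)&(z>120); print('plate top z w',np.percentile(z[m],[50,95,99]) if m.any() else 0)
im,d=viewer.get_image('side'); q=(cloud('side',d)-OR)@RR*1e3;x,y,z=q[...,0],q[...,1],q[...,2]
for a,b,nm in ((27,45,'strop'),(-15,20,'whet'),(-50,-25,'hone')):
  m=(d>0)&(x>a)&(x<b)&(z>60)&(z<200)&(abs(y)<24)
  if m.any(): print(nm,np.percentile(z[m],[90,97,99,100]))
m=(d>0)&(abs(x)<55)&(abs(y)<45)&(abs(z-54)<4); print('rack z side',np.median(z[m]))
E
python3 chk.py
```

```text
18.4 [-2.6 -0.5 17.1] 0.058395522797509765
pred plate in rack mm [34.5 -0.1 16.3]
rack z 55.08502260880144
plate top z w [209.5 230.7 231.8]
strop [156.  196.9 199.1 199.9]
whet [131.4 132.2 132.7 186.4]
hone [139.7 140.2 140.3 140.9]
rack z side 55.3966860258529
```

Call:
move_arm(
  plan="-0.0003 0 0.001 0 0 0 0.05; -0.0001 0 0.0005 0 0 0 0.05; 0 0 0 0 0 0 0.05",
)

```text
time_s: 18.88
position: [0.512, 0.0064, 0.126]
tool_rot: [[0.942, -0.206, 0.266], [-0.198, -0.979, -0.055], [0.272, -0.001, -0.962]]
ft_force: [-5.1, 0.0, 28.6]
grip_width: 0.0584
gripper_force: 69.3
```

Call:
move_arm(
  plan="0.0005 0 -0.002 0 0 0 0.05; 0 0 0 0 0 0 0.07; 0 0 0 0 0 0 0.084; 0 0 0 0 0 0 0.084; 0.006 0 -0.024 0 0 0 0.084; 0.011 0 -0.038 0 0 0 0.084; 0.011 0 -0.038 0 0 0 0.084; 0 0 0 0 0 0 0.084",
)

```text
time_s: 19.88
position: [0.5112, 0.0067, 0.2309]
tool_rot: [[0.943, -0.205, 0.262], [-0.198, -0.979, -0.054], [0.268, -0.001, -0.963]]
ft_force: [-0.6, -1.0, -0.3]
grip_width: 0.084
gripper_force: 0.0
```

```bash
cat >> chk.py <<'E'
for n in ('wrist','top'):
    im,d=viewer.get_image(n); q=((wcloud(d) if n=='wrist' else cloud(n,d))-OR)@RR*1e3;x,y,z=q[...,0],q[...,1],q[...,2]
    m=(d>0)&(abs(x-34.25)<4)&(abs(y)<27)&(z>120)&(z<190); print(n,m.sum(),np.percentile(z[m],[10,50,90]) if m.any() else 0, 'rack',np.median(z[(d>0)&(abs(x)<56)&(abs(y)<45)&(abs(z-54)<5)]))
    m=(d>0)&(abs(x-34)<9)&(abs(y)<40)&(abs(z-154)<4); print('top face',np.percentile(x[m],[3,50,97]),np.percentile(y[m],[2,98]))
E
python3 chk.py
```

```text
19.875 [-0.6 -1.  -0.3] 0.0840227823972203
pred plate in rack mm [ 34.7  -0.  121. ]
rack z 53.005520844150304
plate top z w [324.  334.1 334.7]
strop [155.9 156.3 156.8 157. ]
whet [131.6 132.1 132.7 132.9]
hone [139.5 140.2 140.7 141.2]
rack z side 55.45965623755444
wrist 853 [154.  155.  155.8] rack 54.45023162403385
top face [30.2 35.1 39.5] [-27.3  30.2]
top 0 0 rack nan
  return _methods._mean(a, axis=axis, dtype=dtype,
  ret = ret.dtype.type(ret / rcount)
Traceback (most recent call last):
  File "chk.py", line 17, in <module>
    m=(d>0)&(abs(x-34)<9)&(abs(y)<40)&(abs(z-154)<4); print('top face',np.percentile(x[m],[3,50,97]),np.percentile(y[m],[2,98]))
                                                                       ~~~~~~~~~~~~~^^^^^^^^^^^^^^^^
IndexError: index -1 is out of bounds for axis 0 with size 0
```

The plate top measures about 0.5–1 mm from nominal. I'll confirm by pressing on the top with shut fingers.

```bash
python3 - <<'E'
from h import *
go(OR+RR@[.0346,.0008,.175],toolrot(RR,0,-1),0.0,n=5)
E
```

```text
5 rows, world d [-0.0004  0.0006 -0.052 ] turn [ -0.1 -15.1   0. ]
-0.0028 -0.0001 0.0100 -0.0002 -0.0526 0.0001 0.0000; -0.0023 -0.0001 0.0102 -0.0002 -0.0526 0.0001 0.0000; -0.0017 -0.0001 0.0103 -0.0002 -0.0526 0.0001 0.0000; -0.0012 -0.0001 0.0103 -0.0002 -0.0526 0.0001 0.0000; -0.0007 -0.0001 0.0104 -0.0002 -0.0526 0.0001 0.0000
```

Call:
move_arm(
  plan="0 0 0 0 0 0 0; 0 0 0 0 0 0 0; 0 0 0 0 0 0 0; -0.0028 0 0.010 0 -0.053 0 0; -0.0023 0 0.010 0 -0.053 0 0; -0.0017 0 0.010 0 -0.053 0 0; -0.0012 0 0.010 0 -0.053 0 0; -0.0007 0 0.010 0 -0.052 0 0; 0 0 0.006 0 0 0 0; 0 0 0.006 0 0 0 0; 0 0 0 0 0 0 0",
)

```text
time_s: 21.45
position: [0.5093, 0.0071, 0.1654]
tool_rot: [[0.979, -0.205, 0.002], [-0.205, -0.979, 0.0], [0.002, -0.001, -1.0]]
ft_force: [0.5, -0.2, 0.0]
grip_width: -0.0002
gripper_force: 0.0
```

Call:
move_arm(
  plan="0 0 0.004 0 0 0 0; 0 0 0.003 0 0 0 0; 0 0 0.002 0 0 0 0; 0 0 0.002 0 0 0 0; 0 0 0.001 0 0 0 0; 0 0 0 0 0 0 0",
)

```text
time_s: 22.2
position: [0.51, 0.0068, 0.1541]
tool_rot: [[0.979, -0.205, 0.003], [-0.205, -0.979, -0.0], [0.003, -0.001, -1.0]]
ft_force: [-1.4, -1.3, 5.2]
grip_width: 0.0002
gripper_force: 2.6
```

Call:
move_arm(
  plan="0 0 0.001 0 0 0 0; 0 0 0.0015 0 0 0 0; 0 0 0 0 0 0 0; 0 0 0 0 0 0 0",
)

```text
time_s: 22.7
position: [0.5116, 0.0063, 0.1539]
tool_rot: [[0.979, -0.205, 0.009], [-0.205, -0.979, -0.002], [0.009, -0.0, -1.0]]
ft_force: [-1.5, -1.4, 20.8]
grip_width: -0.0003
gripper_force: 10.3
```

The plate top stays at z = 0.154 under 21 N, so it is home. I retract.

Call:
move_arm(
  plan="0 0 -0.01 0 0 0 0; 0 0 -0.03 0 0 0 0; 0 0 -0.04 0 0 0 0; 0 0 -0.04 0 0 0 0; 0 0 0 0 0 0 0; 0 0 0 0 0 0 0",
)

```text
time_s: 23.45
position: [0.509, 0.0071, 0.2701]
tool_rot: [[0.979, -0.205, 0.0], [-0.205, -0.979, 0.001], [-0.0, -0.001, -1.0]]
ft_force: [0.4, 0.0, -0.3]
grip_width: 0.0
gripper_force: 0.0
```

```bash
sed -i "s/('wrist','top')/('wrist',)/" chk.py; python3 chk.py; python3 -c "
from rig import env
print(env.close_job())"
```

```text
23.45 [ 0.4  0.  -0.3] 1.0220282578400278e-05
pred plate in rack mm [  3.1  -0.1 164.8]
rack z 54.57236509578942
plate top z w [307.8 328.1 337.4]
strop [155.7 156.1 156.4 157.6]
whet [131.6 132.  132.3 133. ]
hone [139.6 140.2 140.4 140.7]
rack z side 55.398800637269325
wrist 586 [154.4 155.3 156.1] rack 55.08234610947845
top face [31.  36.1 40.4] [-27.2  30.4]
the job is handed in; nothing more can be done
None
```

The strop plate is out of its stand and standing fully home in the empty rack slot: its top held at z = 0.154 m under a 21 N press. The gripper has let go, the other two plates' heights are unchanged, and the job was handed in at about 23.5 s of the 61 s allowed.

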